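# Index the bowl three divisions and hold it

## Task

Set up the potter's dividing stand for the next flute: first take the sight rod from its leaning rest and stand it, brass foot down, in the stand's socket so that it reaches the bottom and stays upright when you let go of it. Then grip the index knob and turn it clockwise (seen from above) from where it rests, counting the clicks to the third stop without running on into the fourth, and finish holding it there: the program ends with the gripper still gripping the knob at rest in the third stop. Leave the other things on the table where they are.

Things in the scene. Friction and masses are not known exactly. Their poses are not given: they have to be found in the camera images.
- stand: dividing stand, fixed: grey body 330 x 120 x 38 mm with the index knob at its near end, a turntable with a clay bowl (144 mm across, rim 122 mm above the table) at its far end, and a low foot plate with the rod socket on its left. Origin: on the table, on the knob's axis; x runs to the bowl's axis (at x = 170 mm), y to the socket side (socket axis at x = 55, y = 110 mm), z up
- knob_grip (a point): point on the knob's vertical axis at mid-height of its bar grip, 72 mm above the table. The knob is a black disc 48 mm across with an upright bar on it 46 mm long, 14 mm thick, from 52 to 86 mm above the table. The frame turns with the knob: x along the bar (white line on its -x half), y across its thickness, z up
- index_knob (a joint): knob angle, rad: 0 at the start (in a stop), grows CLOCKWISE seen from above; the bowl turns with it. 16 equal stops a turn, 0.393 rad (22.5 deg) apart: third stop at 1.178. Sprung clicks: resistance peaks near 0.2 N m at a quarter step, is nil half way, then it pulls itself into the next stop, where it stays when let go. Backwards it is blocked after 0.15 rad
- sight_rod: the sight rod: round, 14 mm in diameter, 190 mm long; brass foot (lowest 50 mm), wooden shaft, short brass point; about 0.12 kg, centre of mass about 65 mm from the foot. Origin: centre of the flat foot face; z along the rod from foot to point. Starts in the rod rest, foot down, point up and away from the robot, 35 degrees off vertical
- rod_rest: fixed wooden leaning rest: foot 130 x 70 mm and a sloping channel 36 mm wide, about 100 mm high, that cradles the lowest 95 mm of the rod; the rod above is free to grip. Origin: on the table, 22 mm below the rod's foot; x points (level) the way the rod leans, z up. It stands left or right of the dividing stand
- socket_mouth (a point): centre of the mouth of the rod socket, 74 mm above the table: an upright aluminium tube, 34 mm outside and 20 mm inside diameter, 48 mm deep, fixed to the stand
- socket_floor (a point): centre of the socket's inner floor, 26 mm above the table; z up
- brush_mug: clay mug, 80 mm across and 100 mm tall, with three brush and tool handles standing in it up to 200 mm; bystander, stands on the table left or right of the stand. Origin: centre of its underside
- small_bowl: loose clay bowl, 100 mm across, 45 mm tall; bystander. Origin: centre of its underside
- rib: flat dark wooden rib, 70 x 40 x 8 mm, lying on the table; bystander. Origin: centre of its underside
- loop_tool: trimming tool with wooden handle and wire loop, 150 mm long, lying on the table; bystander. Origin: under the handle's front part, 85 mm from the handle's end; x runs to the loop
- slip_jar: lidded jar, 72 mm across, 100 mm tall; bystander. Origin: centre of its underside
- clay_mug: unfired clay mug with a handle, 80 mm across, 85 mm tall; bystander. Origin: centre of its underside

How it is judged:
By the outcome, as a careful person would: the job done as asked, in the order asked, and still so for the second after the job is handed in, while the arm keeps its last pose, push and grip.
It also fails if it takes over 54 s, if anything falls off the work surface, if the arm or the gripper's body presses on something with over 40 N, if the wrist force passes 120 N, or if a joint passes its speed limit or range.

## Robot

A 6-joint arm with a two-finger parallel gripper is mounted at the origin on the work surface. World frame = base frame: x ahead of the robot, y to its left, z up, the work surface at z = 0. Lengths are in m, angles in rad, forces in N, time in s.
With the tool pointing down it reaches from about 0.35 to 0.875 m from the base axis. Payload 4.2 kg.
Tool frame: the origin (TCP) lies where the fingers leave the gripper's body, on its centre line; the fingertips stand 70 mm ahead of it and the grasp point (between the pads) lies 51 mm ahead of it (r.tips_ahead is the distance from the TCP to the fingertips, in m); z points along the fingers, y is the line along which they close (so a half turn about z gives the same grasp; the last joint's range is limited). The gripper opens to 87 mm and grips with 3 to 60 N. Pads are 19 mm wide; open, the fingers measure 117 mm over their backs; the gripper's body (75 mm by 190 mm) begins 51 mm behind the grasp point.
Start: joints at [1.546, 0.385, 0.008, 0, -1.194, -0.259], TCP at [0.175, 0.6, 0.292] pointing down, gripper open.
Joint ranges: [-3.14, 3.14], [-1.21, 2.06], [-1.07, 1.41], [-3.16, 2.05], [-2.99, -0.16], [-3.1, 3.1]. Speed limits (rad/s): [2.79, 2.79, 3.14, 3.14, 3.14, 3.14].

## Interface

Orientations are given as a 3x3 rotation matrix whose columns are the frame's x, y, z axes.
In Python, from bench import r gives the robot as it stands. Calls block until the motion is done:
- r.goto(position, orientation): joint-space move of the TCP to a pose.
- r.line_to(position, v=0.15, ori=None, threshold=None): straight line of the TCP; ori=None keeps the orientation; v is the mean speed in m/s. With threshold (N) it stops when the force on the tool has changed by that much, and returns True; else False.
- r.move_joints(angles): joint-space move.
- r.open_gripper() and r.grasp(): open the fingers fully, or close them until they stop; the grip force is fixed at half the most.
- r.dwell(seconds).
- r.solve_ik(position, orientation): joint angles nearest the present ones, or None.
- r.state(): the state.
- r.grab_frame(name): name is "scene" or "top" or "wrist"; returns the picture (400x640x3 uint8, red, green, blue); there is no depth.
- r.camera_info(name): a dict with "K" (3x3 intrinsics, pixels), "R" (3x3) and "t" (3): a world point X has camera coordinates R X + t. Camera axes: x right, y down, z forward; pixel columns grow to the right and rows downward; lengths in m; the calibration is good to about 2 mm. A picture is of the moment at which its call begins: read the wrist's pose just before it. camera_info takes no time and is no camera call; for the wrist camera it gives the pose at the moment of the call.
A pose or a line that the arm cannot do raises r.MotionError and nothing moves.
- r.sign_off(): hands the job in; it is judged then, once.
Trained networks look in the newest picture that a camera, given by its name, has taken for a name from the list of things; names that differ only in an ending like _2 or _b are one class to them, and where a whole thing is asked for, a point or a joint stands for the part that bears it (a point fixed in the world has none). Each returns a list of dicts, best first, with "confidence" (0 to 1); they miss things now and then, are a little off and sometimes report something else, mostly with a low value. They report only what shows in the picture. A call takes as long as a camera call.
- r.spot_in(camera, query): "extent" ([left, top, right, bottom] in pixels, round what is visible of it).
The state is a dict: "time": time; "joints": joint angles; "qvel": joint speeds; "tau": joint torques, N m; "tool_pos": TCP position; "ee_rot": TCP orientation; "force": force on the tool from outside, world axes, zero at the start; "moment": the same for the moment, N m; "width": opening from 0.0 (shut) to 1.0 (fully open); "gripper_force": force on a finger pad.
Only numpy, scipy, OpenCV 4.12 (cv2) and the standard library are available. Lean on these libraries where they do the work, as an engineer would, in place of code of your own. Each camera call takes 0.05 s, during which the arm holds its last target. There are 200 camera calls.

## Working session

There is one attempt and no reset: what is moved stays moved. The work goes in short steps, each a Python script; the robot and the scene stay as the last script left them, time stands still between calls to the robot, and variables do not carry over. Pictures are saved under pics/ and viewed, at most 10 in all, crops included, and the job is handed in when it is done.

```bash
ls; mkdir -p pics; python3 - <<'E'
from bench import r
import cv2
for c in ("scene","top"):
    im=r.grab_frame(c); cv2.imwrite(f"pics/{c}0.png",im[:,:,::-1])
    i=r.camera_info(c); print(c,i["K"].round(1).tolist(),i["R"].round(3).tolist(),i["t"].round(3).tolist())
    for q in ("stand","knob_grip","sight_rod","rod_rest","socket_mouth","brush_mug","small_bowl","slip_jar","clay_mug"):
        print(q,[(x["extent"],round(x["confidence"],2)) for x in r.spot_in(c,q)[:2]])
print(r.state()["time"])
E
```

```text
pics
scene [[447.3, 0.0, 329.1], [0.0, 447.3, 196.4], [0.0, 0.0, 1.0]] [[0.835, 0.55, 0.011], [0.318, -0.467, -0.825], [-0.449, 0.692, -0.565]] [-0.459, -0.092, 1.346]
stand [([258.0, 187.9, 404.5, 288.7], 0.91), ([180.6, 247.2, 245.4, 302.8], 0.62)]
knob_grip [([285.4, 195.4, 304.7, 220.2], 0.85)]
sight_rod [([214.4, 231.1, 229.6, 258.0], 0.57)]
rod_rest [([182.9, 249.4, 246.4, 302.3], 0.73)]
socket_mouth [([261.4, 188.4, 405.5, 292.7], 0.94)]
brush_mug [([343.6, 98.1, 376.7, 170.4], 0.64)]
small_bowl [([396.2, 171.6, 433.2, 196.4], 0.75)]
slip_jar [([216.8, 308.7, 261.4, 375.6], 0.83)]
clay_mug [([420.6, 143.6, 456.8, 183.5], 0.58)]
top [[390.6, 0.0, 317.0], [0.0, 390.6, 205.2], [0.0, 0.0, 1.0]] [[0.034, -0.999, 0.002], [-0.977, -0.034, -0.209], [0.209, 0.005, -0.978]] [0.014, 0.557, 1.019]
stand [([291.9, 145.1, 380.7, 262.0], 0.58)]
knob_grip [([334.0, 224.3, 352.5, 245.6], 0.57)]
sight_rod [([424.5, 217.1, 451.5, 261.8], 0.83)]
rod_rest [([412.1, 230.4, 445.1, 281.0], 0.89)]
socket_mouth [([289.8, 143.3, 381.4, 259.7], 0.85), ([403.5, 153.0, 414.0, 205.9], 0.73)]
brush_mug [([182.8, 220.9, 229.7, 260.7], 0.75), ([426.4, 214.0, 452.5, 263.3], 0.53)]
small_bowl [([222.0, 156.0, 255.7, 187.9], 0.78), ([292.1, 141.2, 379.0, 263.2], 0.49)]
slip_jar [([454.9, 170.2, 490.4, 205.1], 0.79)]
clay_mug [([172.6, 151.5, 210.5, 185.8], 0.87), ([408.7, 167.4, 416.6, 206.6], 0.31)]
1.0
```

```bash
python3 -c "
import cv2
a=cv2.imread('pics/top0.png')[120:300,160:510]
cv2.imwrite('pics/topc.png',cv2.resize(a,(770,396),interpolation=2))
b=cv2.imread('pics/scene0.png')[90:390,170:470]
cv2.imwrite('pics/scenec.png',cv2.resize(b,(600,600),interpolation=2))"
```

```text
(no output)
```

View pics/topc.png

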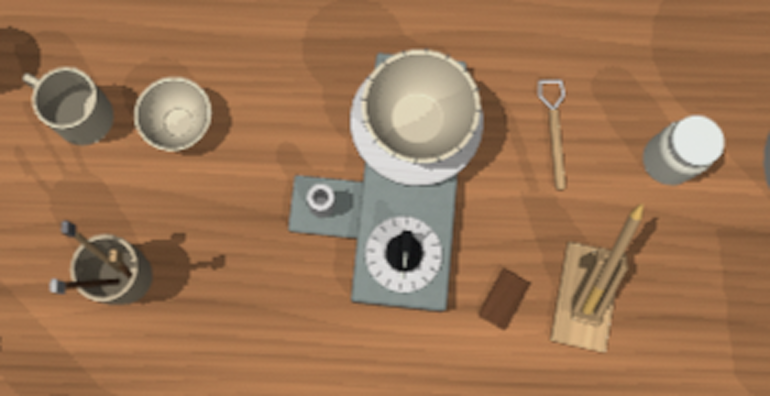

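View pics/scenec.png

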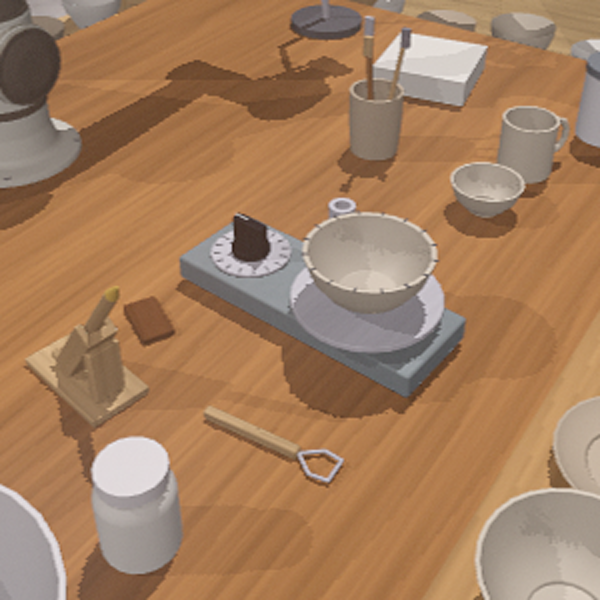

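The top view shows the socket mouth at about (305.5, 209.5) px, the knob at (344, 235), the rod tip at (451, 214) and its foot near (427, 264). The rest is right of the stand, and the brush mug is to the left of it.

```bash
cat > h.py <<'E'
import numpy as np, cv2
from bench import r
def ray(info,uv):
    d=info["R"].T@np.linalg.inv(info["K"])@np.array([uv[0],uv[1],1.]); c=-info["R"].T@info["t"]
    return c,d/np.linalg.norm(d)
def atz(info,uv,z):
    c,d=ray(info,uv); return c+d*(z-c[2])/d[2]
def proj(info,X):
    p=info["K"]@(info["R"]@np.asarray(X)+info["t"]); return p[:2]/p[2]
def down(yaw):  # tool z down, closing axis y at angle yaw in the world xy plane
    y=np.array([np.cos(yaw),np.sin(yaw),0]); z=np.array([0,0,-1.]); return np.c_[np.cross(y,z),y,z]
E
python3 - <<'E'
from h import *
i=r.camera_info("top")
f=lambda u,v,z:atz(i,(160+u/2.2,120+v/2.2),z).round(4)
print("mouth",f(320,197,.074)); print("knob",f(404,250,.086)); print("bowl rim",f(420,107,.122))
print("tip",f(640,208,.178)); 
for n,(u,v) in dict(a=(569,242),b=(552,339),c=(605,351),d=(628,255)).items(): print("rest",n,f(u,v,.012))
s=r.state(); print(s["ee_rot"].round(3).tolist() if hasattr(s["ee_rot"],"round") else s["ee_rot"])
w=r.camera_info("wrist"); print(w["K"].tolist(),(w["R"]@np.array(s["ee_rot"])).round(3).tolist(), (np.array(s["ee_rot"]).T@(-w["R"].T@w["t"]-s["tool_pos"])).round(3))
E
```

```text
mouth [0.5402 0.0645 0.074 ]
knob [ 0.4762 -0.0397  0.086 ]
bowl rim [ 0.6452 -0.0531  0.122 ]
tip [ 0.5191 -0.2941  0.178 ]
rest a [ 0.5045 -0.2577  0.012 ]
rest b [ 0.3799 -0.2337  0.012 ]
rest c [ 0.3673 -0.3003  0.012 ]
rest d [ 0.4902 -0.3335  0.012 ]
[[0.96, -0.28, -0.0], [-0.28, -0.96, -0.0], [-0.0, 0.0, -1.0]]
[[335.9813947583769, 0.0, 317.5289689095921], [0.0, 335.9813947583769, 196.1668277436154], [0.0, 0.0, 1.0]] [[-0.001, 1.0, 0.001], [-0.966, -0.0, -0.258], [-0.258, -0.001, 0.966]] [ 0.07  -0.001 -0.091]
```

```bash
python3 - <<'E'
from h import *
import pickle
out={}
for n,p,yaw in (("sock",[.50,.02,.32],-1.65),("rod",[.45,-.28,.32],np.radians(-103))):
    r.goto(np.array(p),down(yaw)); r.dwell(.2)
    out[n]=r.camera_info("wrist"); im=r.grab_frame("wrist"); cv2.imwrite(f"pics/w_{n}.png",im[:,:,::-1])
    for q in ("knob_grip","sight_rod","stand"): print(n,q,[(x["extent"],round(x["confidence"],2)) for x in r.spot_in("wrist",q)[:2]])
pickle.dump(out,open("cams.pkl","wb"))
i=out["sock"]; print("pred mouth",proj(i,[.540,.065,.074]),"knob",proj(i,[.476,-.04,.086]))
i=out["rod"]; print("pred tip",proj(i,[.519,-.294,.178]),"foot",proj(i,[.413,-.2695,.022])); print(r.state()["time"])
E
```

```text
sock knob_grip [([349.7, 165.6, 396.6, 219.2], 0.73)]
sock sight_rod []
sock stand [([242.3, 0.0, 487.4, 236.8], 0.78)]
rod knob_grip [([69.2, 174.1, 127.8, 225.4], 0.83), ([239.6, 0.0, 271.0, 67.7], 0.32)]
rod sight_rod [([307.8, 97.7, 325.5, 203.2], 0.97)]
rod stand [([0.0, 1.8, 183.5, 238.5], 0.88)]
pred mouth [271.6227044 141.7730917] knob [381.22579231 198.72759943]
pred tip [318.9212114 106.5457471] foot [318.30591695 200.03771186]
5.3333
```

View pics/w_sock.png

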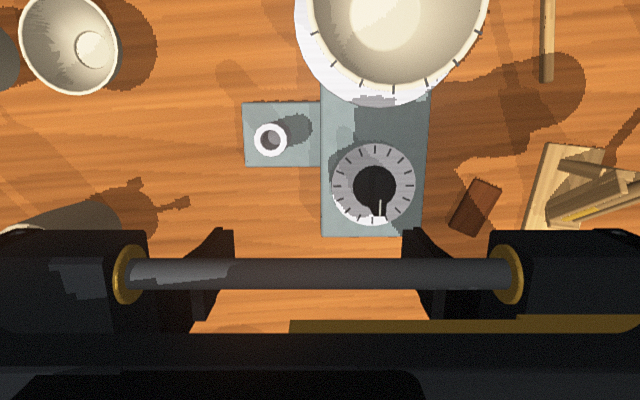

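View pics/w_rod.png

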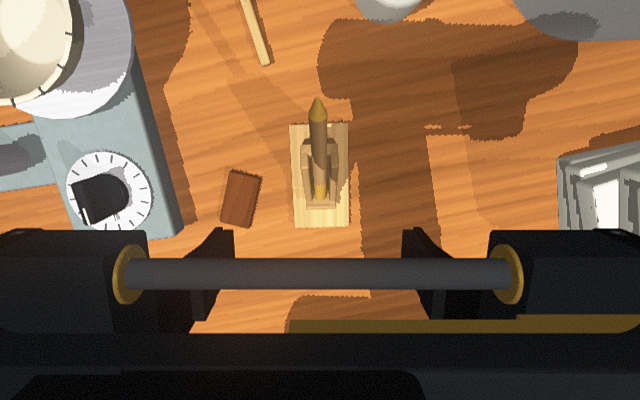

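The wrist views agree with the predictions: mouth at (270, 140), knob centre near (381, 199) with its white line pointing down and slightly left. In the rod view the tip is at (317, 97) and the foot near (321, 202). I'll refine the tip and the bar by zooming in.

```bash
python3 - <<'E'
from h import *
import pickle
from scipy.optimize import least_squares
o=pickle.load(open("cams.pkl","rb")); t=r.camera_info("top"); w=o["rod"]
obs=[(t,(451.3,214),190),(w,(317.3,97.5),190)]
# fit rod: foot at z=.022, 35deg lean
def rod(p,s): 
    a=np.radians(p[3]); return np.array([p[0],p[1],.022])+s/1000*np.array([np.sin(a)*np.cos(p[2]),np.sin(a)*np.sin(p[2]),np.cos(a)])
def res(p):
    e=[x for c,uv,s in obs for x in proj(c,rod(p,s))-uv]
    e+= [(proj(w,rod(p,65))[0]-319.5), (p[3]-35)/.7]
    # brass/wood edge (s=50) ~ row 183
    return np.array(e)
s=least_squares(res,[.413,-.27,-.22,35]); p=s.x
print(p.round(4),np.degrees(p[2]),s.fun.round(1),"tip",rod(p,190).round(4),"s50,s0 px",proj(w,rod(p,50)),proj(w,rod(p,0)))
a=cv2.imread("pics/w_rod.png")[80:240,270:370]; a=cv2.resize(a,None,fx=3.7,fy=3.7,interpolation=2)
b=cv2.imread("pics/w_sock.png")[125:245,250:430]; b=b[:,75:175]; b=cv2.resize(b,None,fx=3.7,fy=3.7,interpolation=2)
H=max(a.shape[0],b.shape[0]); z=lambda m:np.vstack([m,np.zeros((H-m.shape[0],m.shape[1],3),np.uint8)])
cv2.imwrite("pics/zoom.png",np.hstack([z(a),z(b)]))
E
```

```text
[ 0.4177 -0.2727 -0.1992 35.0489] -11.415032163764316 [-0.4 -1.6  0.2  0.4  0.   0.1] tip [ 0.5247 -0.2943  0.1775] s50,s0 px [319.64880155 179.5227243 ] [320.06969554 195.77255552]
```

View pics/zoom.png

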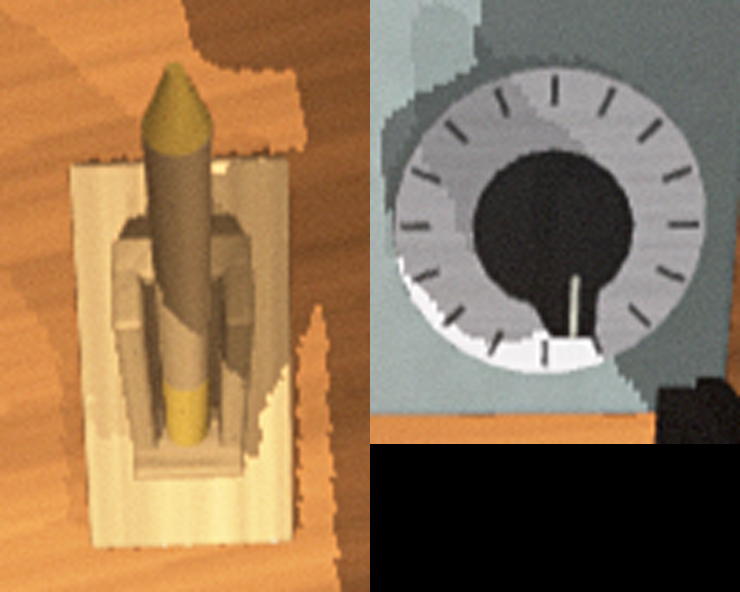

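Zoom: rod tip at (317.3, 97.6) and brass edge at row 184.6, which fits the model once the surface offset is included. The bar line is tilted about 3° from image vertical, so the bar yaw is about -7°. Next I grasp the rod.

```bash
cat >> h.py <<'E'
P=np.array([.4177,-.2727,-.1992,np.radians(35.0)]); S=.143
D=np.array([np.sin(P[3])*np.cos(P[2]),np.sin(P[3])*np.sin(P[2]),np.cos(P[3])])
FOOT=np.array([P[0],P[1],.022])
def up_ori(yaw,tilt=np.radians(35)):  # tool heading yaw, leaning back by tilt: rod upright in the hand
    h=np.array([np.cos(yaw),np.sin(yaw),0]); z=np.sin(tilt)*h-np.cos(tilt)*np.array([0,0,1.])
    y=np.array([np.sin(yaw),-np.cos(yaw),0]); return np.c_[np.cross(y,z),y,z]
def tcp_for_foot(foot,ori): return np.asarray(foot)+[0,0,S]-.051*ori[:,2]
E
python3 - <<'E'
from h import *
import pickle
w=pickle.load(open("cams.pkl","rb"))["sock"]
print("mouth from wrist",atz(w,(270.5,140),.074),"knob",atz(w,(250+75+(576-370)/3.7,125+277/3.7),.086))
o=down(P[2]-np.pi/2); print(o.round(2).tolist(), up_ori(P[2],0).round(2).tolist())
g=FOOT+S*D; g[2]+=.051
r.line_to(g+[0,0,.07],ori=o,v=.2); r.line_to(g,v=.1); r.grasp(); r.dwell(.2)
s=r.state(); print(s["width"]*87,s["gripper_force"],s["force"],s["time"])
print(r.line_to(g+.115*D,v=.1)); 
s=r.state(); print(s["width"]*87,np.round(s["force"],2),s["time"])
u=up_ori(P[2]); 
foot=np.array([.46,-.25,.16]); r.line_to(tcp_for_foot(foot,u),ori=u,v=.1)
s=r.state(); print(s["width"]*87,np.round(s["force"],2),s["time"])
w=r.camera_info("wrist"); cv2.imwrite("pics/held_w.png",r.grab_frame("wrist")[:,:,::-1]); print(proj(w,foot),proj(w,foot+[0,0,.19]))
c=r.camera_info("scene"); cv2.imwrite("pics/held_s.png",r.grab_frame("scene")[:,:,::-1]); print(proj(c,foot),proj(c,foot+[0,0,.19]),proj(c,foot+[0,0,.05]))
a=cv2.imread("pics/held_s.png")[120:320,120:320]; b=cv2.imread("pics/held_w.png")[:230,220:420]
cv2.imwrite("pics/held.png",np.hstack([cv2.resize(a,(400,400),interpolation=2),cv2.resize(b,(348,400),interpolation=2)]))
E
```

```text
mouth from wrist [0.5418281  0.06591425 0.074     ] knob [ 0.47485689 -0.03941327  0.086     ]
[[0.98, -0.2, 0.0], [-0.2, -0.98, 0.0], [0.0, 0.0, -1.0]] [[0.98, -0.2, 0.0], [-0.2, -0.98, -0.0], [0.0, 0.0, -1.0]]
12.705727018766781 29.970075383581047 [ 0.48366828 -0.97528355 -0.18168361] 8.1
False
12.961985854135463 [-0.01  0.21 -0.67] 9.4
12.938365200076786 [-0.23 -0.11 -1.81] 11.1083
[319.43154062 288.52017107] [321.91692015 240.53821769]
[221.26253508 216.23372519] [207.38521397 127.82712849] [217.95117648 195.13844737]
```

View pics/held.png

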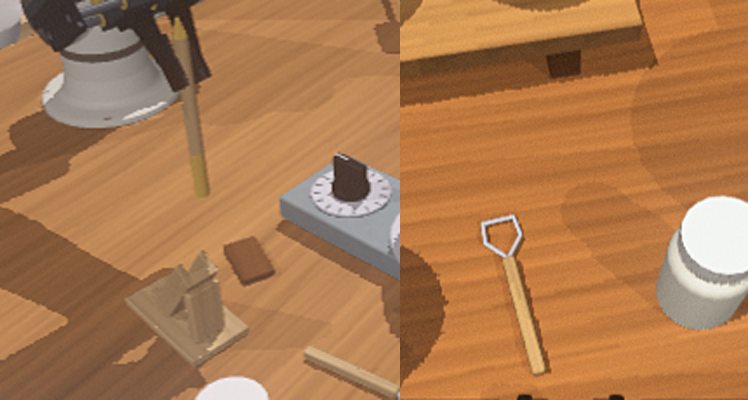

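The rod is held upright: the scene view puts the foot at (221.5, 217.5) and tip at (209, 129), within 1–2 px of prediction. I move on to hover over the socket.

```bash
python3 - <<'E'
from h import *
M=np.array([.5412,.0652])
u=up_ori(0.0); f=lambda x,y,z,o:tcp_for_foot([x,y,z],o)
r.line_to(f(.46,-.08,.16,up_ori(-.1)),ori=up_ori(-.1),v=.2)
r.line_to(f(.50,.065,.15,u),ori=u,v=.2)
r.line_to(f(*M,.15,u),v=.15); r.line_to(f(*M,.084,u),v=.1); r.dwell(.3)
s=r.state(); print(s["time"],np.round(s["force"],2),np.round(s["tool_pos"]-f(*M,.084,u),4))
ims=[]
for c,(x0,y0,w,h) in dict(scene=(310,150,70,80),top=(275,180,70,80)).items():
    i=r.camera_info(c); im=r.grab_frame(c)[:,:,::-1]; cv2.imwrite(f"pics/hov_{c}.png",im)
    print(c,"off",x0,y0,"foot",proj(i,[*M,.084]),"mouth",proj(i,[*M,.074]),"rod top",proj(i,[*M,.274]))
    ims.append(cv2.resize(im[y0:y0+h,x0:x0+w],(400*w//70,400*h//70),interpolation=2))
cv2.imwrite("pics/hov.png",np.hstack(ims))
E
```

```text
Traceback (most recent call last):
bench.MotionError: the arm cannot follow that straight line within its joint ranges
```

```bash
python3 - <<'E'
from h import *
s=r.state(); print(s["time"],s["joints"],s["tool_pos"])
M=[.5412,.0652]
for yaw in (-.4,-.2,0,.12,.3,.5,.7):
  o=up_ori(yaw); print(yaw,[ (None if (q:=r.solve_ik(tcp_for_foot([*M,z],o),o)) is None else np.round(q,2).tolist()) for z in (.15,.084,.026)])
E
```

```text
13.5083 [ 0.47819767 -0.04495769 -0.76769824  0.76008763 -0.394727    0.44702474] [0.51191912 0.06422969 0.33445339]
-0.4 [[0.57, 0.01, -0.74, 0.9, -0.65, -0.09], [0.45, 0.08, -0.89, 1.22, -0.48, -0.37], [0.25, 0.15, -0.98, 1.75, -0.36, -0.75]]
-0.2 [[0.51, -0.03, -0.78, 0.89, -0.5, 0.13], [0.31, 0.04, -0.94, 1.43, -0.29, -0.28], None]
0 [[0.48, -0.05, -0.77, 0.76, -0.39, 0.45], None, None]
0.12 [[0.48, -0.05, -0.73, 0.59, -0.37, 0.72], None, None]
0.3 [[0.46, -0.04, -0.61, 0.23, -0.41, 1.22], None, None]
0.5 [[0.38, -0.02, -0.45, -0.14, -0.54, 1.79], [0.37, 0.06, -0.53, -0.2, -0.38, 1.86], [0.36, 0.14, -0.57, -0.32, -0.26, 2.0]]
0.7 [[0.26, 0.02, -0.32, -0.38, -0.7, 2.23], [0.25, 0.09, -0.39, -0.47, -0.58, 2.35], [0.22, 0.17, -0.43, -0.6, -0.49, 2.51]]
```

```bash
python3 - <<'E'
from h import *
M=[.5412,.0652]
for yaw in (-1.2,-.9,-.6,.7,.9,1.1):
  o=up_ori(yaw); print(yaw,[ (None if (q:=r.solve_ik(tcp_for_foot([*M,z],o),o)) is None else np.round(q,2).tolist()) for z in (.15,.084,.026)])
E
```

```text
-1.2 [[0.67, 0.22, -0.44, 0.63, -1.2, -0.62], [0.66, 0.28, -0.55, 0.68, -1.06, -0.73], [0.65, 0.34, -0.63, 0.75, -0.94, -0.84]]
-0.9 [[0.66, 0.13, -0.58, 0.75, -1.01, -0.45], [0.64, 0.19, -0.7, 0.85, -0.87, -0.6], [0.6, 0.26, -0.79, 1.0, -0.75, -0.76]]
-0.6 [[0.62, 0.05, -0.69, 0.85, -0.8, -0.25], [0.55, 0.12, -0.82, 1.06, -0.65, -0.46], [0.45, 0.19, -0.92, 1.37, -0.53, -0.72]]
0.7 [[0.26, 0.02, -0.32, -0.38, -0.7, 2.23], [0.25, 0.09, -0.39, -0.47, -0.58, 2.35], [0.22, 0.17, -0.43, -0.6, -0.49, 2.51]]
0.9 [[0.17, 0.07, -0.22, -0.52, -0.87, 2.55], [0.16, 0.14, -0.29, -0.6, -0.76, 2.67], [0.14, 0.21, -0.34, -0.69, -0.67, 2.81]]
1.1 [[0.11, 0.12, -0.13, -0.59, -1.03, 2.8], [0.1, 0.19, -0.21, -0.65, -0.92, 2.91], [0.08, 0.26, -0.26, -0.72, -0.84, 3.02]]
```

```bash
python3 - <<'E'
from h import *
M=np.array([.5412,.0652])
u=up_ori(-.9); f=lambda x,y,z,o:tcp_for_foot([x,y,z],o)
r.line_to(f(*M,.15,u),ori=u,v=.04); r.line_to(f(*M,.084,u),v=.1); r.dwell(.3)
s=r.state(); print(s["time"],np.round(s["force"],2),np.round(s["tool_pos"]-f(*M,.084,u),4))
ims=[]
for c,(x0,y0,w,h) in dict(scene=(305,145,70,80),top=(275,180,70,80)).items():
    i=r.camera_info(c); im=r.grab_frame(c)[:,:,::-1]; cv2.imwrite(f"pics/hov_{c}.png",im)
    print(c,"off",x0,y0,"foot",proj(i,[*M,.084]),"mouth",proj(i,[*M,.074]),"rod top",proj(i,[*M,.274]))
    ims.append(cv2.resize(im[y0:y0+h,x0:x0+w],(400*w//70,400*h//70),interpolation=2))
cv2.imwrite("pics/hov.png",np.hstack(ims))
E
```

```text
16.0667 [ 0.69  0.02 -1.02] [0.0001 0.0002 0.0005]
scene off 305 145 foot [340.95747678 188.38501514] mouth [340.85398025 191.7606673 ] rod top [343.1475211  116.95433331]
top off 275 180 foot [305.10343815 208.4414254 ] mouth [305.20627317 209.18279061] rod top [302.70789882 191.17133987]
```

View pics/hov.png

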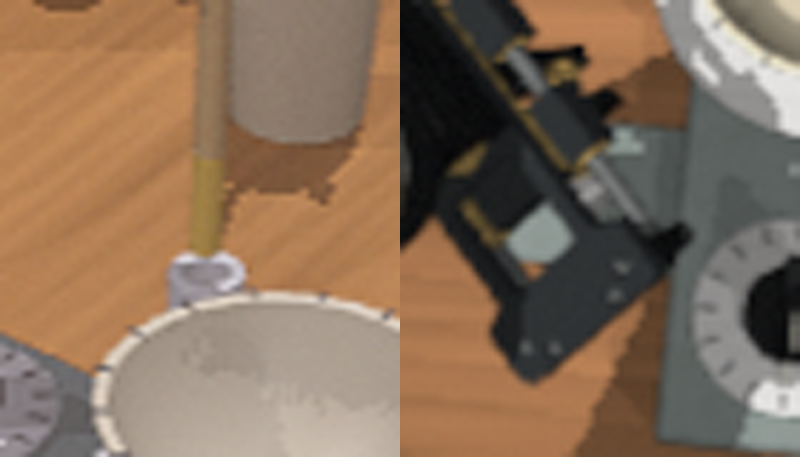

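The scene view shows the foot at (341, 189) directly above the mouth centre at (341.4, 192.3), and the rod is upright. Now I insert it.

```bash
python3 - <<'E'
from h import *
M=np.array([.5412,.0652])
u=up_ori(-.9); f=lambda x,y,z,o:tcp_for_foot([x,y,z],o)
hit=r.line_to(f(*M,.022,u),v=.04,threshold=8); s=r.state()
print(hit,"foot z",.022+s["tool_pos"][2]-f(*M,.022,u)[2],np.round(s["force"],2),np.round(s["moment"],2),s["time"],s["width"]*87)
E
```

```text
True foot z 0.026277316307137172 [ 0.04 -0.08  3.15] [ 0.56  0.55 -0.05] 17.5 13.057452284659773
```

```bash
python3 - <<'E'
from h import *
r.open_gripper(); r.dwell(.3); s=r.state(); z=s["ee_rot"][:,2]
p=s["tool_pos"]-.14*z; r.line_to(p,v=.15)
yaw=np.radians(-7)
for y0 in (-90,90):
  for z in (.20,.130):
    print(y0,z,[None if (q:=r.solve_ik(np.array([.475,-.0395,z]),down(np.radians(-7+y0-a)))) is None else np.round(q,2).tolist() for a in (0,35,67.5,72)])
r.goto(np.array([.42,-.033,.26]),down(yaw-np.pi/2)); r.dwell(.2)
w=r.camera_info("wrist"); im=r.grab_frame("wrist")[:,:,::-1]; cv2.imwrite("pics/knob.png",im)
print("knob pred",proj(w,[.475,-.0395,.086]), "ax",proj(w,[.475,-.0395,.052]),r.state()["time"], r.spot_in("wrist","knob_grip")[:1])
s=r.grab_frame("scene")[:,:,::-1]; x,y=[int(v) for v in proj(w,[.475,-.0395,.086])]; print(x,y)
a=cv2.resize(im[y-60:y+60,x-70:x+70],(466,400),interpolation=2); b=cv2.resize(s[80:240,260:390],(325,400),interpolation=2)
cv2.imwrite("pics/knobz.png",np.hstack([a,b]))
E
```

```text
-90 0.2 [[0.26, 0.23, -0.48, 0.0, -0.86, 1.19], [0.26, 0.23, -0.48, 0.0, -0.86, 0.58], [0.26, 0.23, -0.48, 0.0, -0.86, 0.01], [0.26, 0.23, -0.48, 0.0, -0.86, -0.07]]
-90 0.13 [[0.26, 0.33, -0.56, 0.0, -0.68, 1.19], [0.26, 0.33, -0.56, 0.0, -0.68, 0.58], [0.26, 0.33, -0.56, 0.0, -0.68, 0.01], [0.26, 0.33, -0.56, 0.0, -0.68, -0.07]]
90 0.2 [[0.26, 0.23, -0.48, 0.0, -0.86, -1.95], [0.26, 0.23, -0.48, 0.0, -0.86, -2.56], None, [0.26, 0.23, -0.48, 0.0, -0.86, 3.07]]
90 0.13 [[0.26, 0.33, -0.56, -0.0, -0.68, -1.95], [0.26, 0.33, -0.56, -0.0, -0.68, -2.56], None, [0.26, 0.33, -0.56, 0.0, -0.68, 3.07]]
knob pred [319.73083856 126.32179007] ax [319.51569227 124.08209158] 22.0167 [{'extent': [290.6, 90.5, 346.6, 156.5], 'confidence': 0.87}]
319 126
```

View pics/knobz.png

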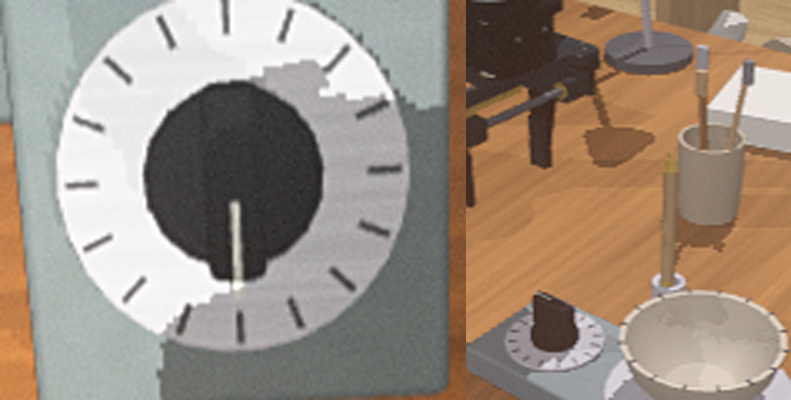

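Left: the white line runs from (235, 203) to (239, 297) in the crop. Right: the rod stands upright in the socket. I'll compute the bar yaw rigorously, then grip.

```bash
python3 - <<'E'
from h import *
w=r.camera_info("wrist"); k=3.329
g=lambda u,v,z:atz(w,(249+u/k,66+v/k),z)
a,b=g(235,203,.086),g(239,297,.086); t1,t2=g(225,15,.041),g(240,327,.041); t3,t4=g(81,185,.041),g(386,169,.041)
yaw=lambda p,q:np.degrees(np.arctan2(*(p-q)[1::-1]))
print(a,b,np.linalg.norm(a-b),yaw(a,b),"dial",yaw(t1,t2),yaw(t3,t4)+90,(t1+t2)/2,(t3+t4)/2,np.linalg.norm(t1-t2),np.linalg.norm(t3-t4))
print("disc",g(233,172,.052))
E
```

```text
[ 0.47451592 -0.03939117  0.086     ] [ 0.4526199  -0.03769402  0.086     ] 0.02196169510561258 -4.432107325066518 dial -4.122942318111538 175.9249081935717 [ 0.47895997 -0.03954658  0.041     ] [ 0.4788026 -0.0396483  0.041    ] 0.0823638187588323 0.08266978378478326
disc [ 0.48047222 -0.03975914  0.052     ]
```

```bash
cat >> h.py <<'E'
def rep(t):
    s=r.state(); print(t,round(s["time"],2),"F",np.round(s["force"],1),"M",np.round(s["moment"],3),"w",round(s["width"]*87,2),"q6",round(s["joints"][5],4),"p",np.round(s["tool_pos"],4))
E
python3 - <<'E'
from h import *
o=down(np.radians(-94.4)); K=np.array([.477,-.0397,.130])
r.goto(K+[0,0,.07],o); r.line_to(K,v=.1); r.dwell(.2); rep("pre")
r.grasp(); r.dwell(.3); rep("grip")
q=np.array(r.state()["joints"])
for k in (1,2):
    q[5]-=np.pi/16; r.move_joints(q); r.dwell(.2); rep(f"{k}/2")
E
```

```text
pre 23.59 F [-0.  -0.5  0. ] M [ 0.019 -0.027 -0.018] w 87.2 q6 1.2367 p [ 0.4773 -0.0396  0.1307]
grip 25.06 F [ 0.5 -5.7 -0.7] M [-1.477 -0.291  0.074] w 13.94 q6 1.2367 p [ 0.4769 -0.0406  0.13  ]
1/2 25.57 F [-0.9  3.7 -0.8] M [1.112 0.165 0.018] w 13.54 q6 1.0421 p [ 0.477  -0.0403  0.13  ]
2/2 26.07 F [-0.7  4.7  0.3] M [1.623 0.238 0.032] w 14.24 q6 0.8452 p [ 0.4771 -0.04    0.13  ]
```

```bash
python3 - <<'E'
from h import *
q=np.array(r.state()["joints"]); q[5]=1.2367-np.pi/8
for k in (1.25,1.75,2,2.25,2.5,2.75,3):
    q[5]=1.2367-k*np.pi/8; r.move_joints(q); r.dwell(.15); rep(k)
w=r.camera_info("wrist"); im=r.grab_frame("wrist")[:,:,::-1]; s=r.grab_frame("scene")[:,:,::-1]
t=r.grab_frame("top")[:,:,::-1]
cv2.imwrite("pics/end.png",np.hstack([cv2.resize(s[80:280,230:410],(360,400),interpolation=2),cv2.resize(t[120:280,270:430],(400,400),interpolation=2)]))
cv2.imwrite("pics/endw.png",im)
E
```

```text
1.25 26.48 F [-0.4  3.  -0.2] M [1.421 0.137 0.22 ] w 13.63 q6 0.748 p [ 0.4772 -0.0398  0.1301]
1.75 26.93 F [ 1.5  5.3 -1. ] M [ 1.885  0.056 -0.223] w 13.77 q6 0.5495 p [ 0.4774 -0.0395  0.13  ]
2 27.33 F [ 0.8  5.7 -0.3] M [ 2.079  0.042 -0.005] w 13.76 q6 0.4521 p [ 0.4776 -0.0394  0.1301]
2.25 27.73 F [ 0.1  6.6 -0.3] M [ 2.176 -0.073  0.174] w 13.59 q6 0.3545 p [ 0.4777 -0.0393  0.13  ]
2.5 28.13 F [ 1.   6.7 -1.1] M [ 2.272 -0.161 -0.055] w 13.89 q6 0.2556 p [ 0.4779 -0.0392  0.13  ]
2.75 28.53 F [ 1.8  7.7 -1.7] M [ 2.381 -0.237 -0.204] w 13.8 q6 0.1568 p [ 0.4781 -0.0391  0.1301]
3 28.93 F [ 2.1  7.9 -1.8] M [ 2.392 -0.337  0.033] w 13.65 q6 0.0594 p [ 0.4783 -0.039   0.1301]
```

View pics/end.png

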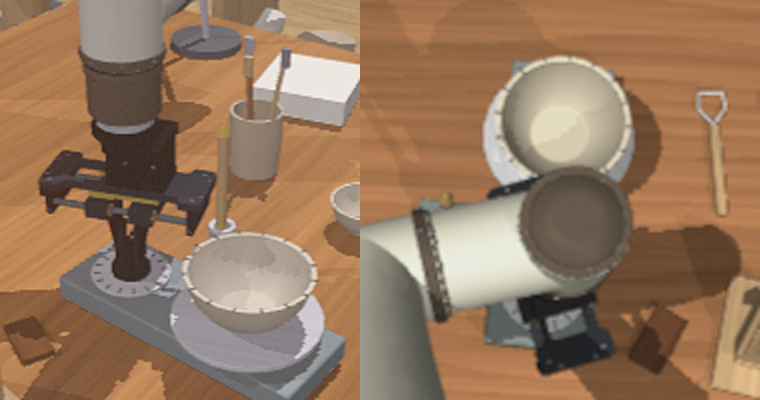

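The detent moments cross zero at the second and third stops, with residual 0.03 N m now. The picture shows the rod upright in the socket, clear of the arm, and the bystanders unmoved.

```bash
python3 -c "
from h import *
r.dwell(.3); rep('end'); print(np.abs(r.state()['qvel']).max()); print(r.sign_off())"
```

```text
end 29.38 F [ 0.7  8.4 -2. ] M [ 2.383 -0.313  0.033] w 13.88 q6 0.0593 p [ 0.4783 -0.039   0.1301]
0.0019112412396171772
the job is handed in; nothing more can be done
None
```

The sight rod stands upright on the socket floor, the gripper is holding the knob at rest in the third stop, and the job was handed in at about 29 s; the verdict was not shown to me.

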